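# Press a phone battery onto the probes of its test fixture

## Task

Test the flat phone battery: lay it face up in the nest of the test fixture, with its contact end at the end of the nest that has the probe tips, then fit the pressure cover over it, wide end at the thick dowel, sliding it about on the dowels hidden beneath it until it drops on. Press the cover down until it is fully home on the dowel shoulders and finish holding it there: the nest is sprung and pushes everything up again if you let go. Leave the other things on the bench where they lie.

Things in the scene. Friction and masses are not known exactly. Their poses are not given: they have to be found in the camera images.
- fixture: Battery test fixture, fixed: black base, aluminium top, 110 (x) x 206 (y) x 34 mm. Origin: centre of its underside, on the bench; z up, y along its length towards the thick dowel, probe tips and two round sockets in its end face. White guides (48 mm above the bench) stand round the nest: two end stops, four short ones at the corners; the middle 56 mm of each long side is open for fingers.
- nest (a point): Centre of the nest, on top of the sprung nest plate (43 x 85 mm), 41 mm above the bench when not pressed; axes as the fixture's. The guides stand 49 mm apart across x, 96 mm along y; they rise 7 mm above the plate, the upper 4 mm sloping outwards at 45 degrees. The aluminium top beside the plate is 7 mm lower than this point.
- thick_pin (a point): Tip of the thick steel dowel, 12 mm in diameter with a tapered nose, 53 mm above the bench and 78 mm from the fixture's middle towards +y. Its top 16 mm stand above a shoulder 22 mm across (37 mm above the bench) on which the cover comes home.
- thin_pin (a point): Tip of the thin steel dowel, 8 mm in diameter, tapered nose, same heights (shoulder 18 mm across), 78 mm from the fixture's middle towards -y.
- nest_plate (a joint): How far the sprung nest plate is pushed down, in m: 0 up, about 0.005 when the cover is home on the shoulders. The spring carries the battery and the cover without giving way (7 N at 0) and pushes up with 14 N at 0.005.
- battery_mid (a point): Centre of the loose battery, a flat black slab with a printed label on top, 45 (x) x 91 (y) x 8 mm, about 45 g, lying flat, label up; this point is 4 mm above its underside. Its y axis runs along its length, away from the contact end (the end with the narrow orange strip); z up.
- battery_contacts (a point): Point inside the battery at its contact end, 41 mm from its centre along -y; it goes to the nest's +y end.
- cover_handle (a point): Middle of the handle bar of the loose pressure cover (grey bridge, 188 mm long, about 0.26 kg). Bar: black, 16 (x) x 90 (y) x 14 mm, middle 57 mm above the cover's underside, 27 mm free below it between posts 58 mm apart. y points to the wide end, z up. Rubber feet under it press on the battery: on the dowels its underside stands 42 mm above the bench resting on the battery, 37 mm when home.
- wide_hole (a point): Mouth, in the cover's underside, of the blind round hole in its wide end block (70 x 32 x 24 mm): 14 mm in diameter, 18 mm deep, chamfered, not seen from above, 78 mm from the cover's middle along +y. It goes over the thick dowel.
- narrow_hole (a point): Mouth, in the cover's underside, of the blind slot in its narrow end block (42 x 32 x 24 mm): 10 mm across x, 13 mm along y, 18 mm deep, 78 mm from the cover's middle along -y. It goes over the thin dowel.
- handset: Bystander, not to be disturbed: black phone lying flat, 68 x 138 x 8 mm, left of the work. Origin: centre of its underside.
- tweezers: Bystander, not to be disturbed: bent tweezers, 118 mm long, behind the work. Origin: centre of its underside.
- spudger: Bystander, not to be disturbed: thin plastic opening tool, 122 mm long, behind the work on the right. Origin: centre of its underside.
- cutters: Bystander, not to be disturbed: hand cutters with two grips, 45 x 138 mm, on the right. Origin: centre of its underside.
- screwdriver: Bystander, not to be disturbed: small screwdriver, 137 mm long, on the right. Origin: centre of its underside.
- meter: Bystander, not to be disturbed: hand-held multimeter lying face up, 71 x 135 x 41 mm, at the back on the right. Origin: centre of its underside.
- tin: Bystander, not to be disturbed: round white tip-cleaner tin, 56 mm across, 32 mm high, behind the work. Origin: centre of its underside.

How it is judged:
By the outcome, as a careful person would: the job done as asked, in the order asked, and still so for the second after the job is handed in, while the arm keeps its last pose, push and grip.
It also fails if it takes over 54 s, if anything falls off the work surface, if the arm or the gripper's body presses on something with over 40 N, if the wrist force passes 120 N, or if a joint passes its speed limit or range.

## Robot

A 7-joint arm with a two-finger parallel gripper is mounted at the origin on a cart in front of the work surface, level with it; the furniture and walls round the work are solid. World frame = base frame: x ahead of the robot, y to its left, z up, the work surface at z = 0. Lengths are in m, angles in degrees, forces in N, time in s.
With the tool pointing down it reaches from about 0.4 to 0.85 m from the base axis. Payload 10.4 kg.
Tool frame: the origin (TCP) lies on the mounting face of the last link; the fingertips stand 173 mm ahead of it and the grasp point (between the pads) lies 155 mm ahead of it (finger_overhang is the distance from the TCP to the fingertips, in m); y points along the fingers, x is the direction in which the jaws open and shut, and the axes are right-handed (so a half turn about y gives the same grasp; the last joint's range is limited). The gripper opens to 85 mm and grips with 20 to 120 N. Pads are 22 mm wide; open, the fingers measure 114 mm over their backs; the gripper's body (76 mm by 85 mm) begins 54 mm behind the grasp point. The pads swing forward as they close: fully open they stand 13 mm farther back than shut.
Start: joints at [66.314, 19.034, -3.707, 83.658, 1.238, 77.344, -5.071], TCP at [0.238, -0.578, 0.405] pointing down, gripper open.
Joint ranges: [-148.97, 148.97], [-28.65, 121.19], [-84.17, 76.75], [9.2, 138.47], [-72.65, 252.65], [3.7, 117.97], [-149.18, 149.18]. Speed limits (degrees/s): [127.2, 127.2, 159.86, 159.86, 180, 180, 180].

## Interface

Orientations are given as a 3x3 rotation matrix whose columns are the frame's x, y, z axes.
In Python, from bench import sense, snapshot, camera_params, close_job, finger_overhang gives the robot as it stands.
- The arm moves only by the shell command python3 -m pendant 'ROWS' [FORCE]. ROWS is a JSON object of lists of equal length, an entry for each row: "slide": the shift along the tool's x, y, z in cm, a list of three; "rotation": the turn, a rotation vector about the tool's x, y, z in rad, a list of three; "hand": the opening, from 0 (shut) to 1 (fully open). In form: {"slide": [[dx, dy, dz], ...], "rotation": [[wx, wy, wz], ...], "hand": [hand, ...]}. A call has 1 to 12 rows; each row shifts and turns the commanded pose from where the row before left it, along the tool's axes as they then stand; what a row does not reach is not made up. A row lasts 1/8 s, in which the tool goes at most 62.5 mm and 10.7 degrees, less where a joint would pass 70% of its speed; a pose out of reach is approached as far as the arm can. A call is refused whole if a number of a shift passes 6.25 or a number of a turn 0.188, either way. A call with a gripper value outside its range is refused whole. The fingers move at their own pace and stop on an object; FORCE is the grip in N (left out, the last holds). Time passes only in rows, so rows that do not move let the fingers close. It gives the time, the measured TCP pose, the force and the opening at its end, in the units of the state.
- sense(): the state, without advancing time (a new reading comes with each control period).
- snapshot(name): name is "scene" or "top"; returns (picture, depth): 400x640x3 uint8, blue, green, red; 400x640 float32, m along the optical axis (not along the pixel's ray), 0 where there is no reading.
- camera_params(name): a dict with "fx", "fy", "cx", "cy" (pixels), "xyz" and "orientation" of the camera in the world. Camera axes: x right, y up, looking along -z (the intrinsics and any distortion apply to the point x, -y, -z); pixel columns grow to the right and rows downward; lengths in m; the calibration is good to about 2 mm. A picture is of the moment at which its call begins. camera_params takes no time and is no camera call.
- close_job(): hands the job in, once; it reports no verdict.
The state is a dict: "time_s": time; "q": joint angles; "joint_velocities": joint speeds; "effort": joint torques, N m; "tcp_pos": TCP position; "eef_rot": TCP orientation; "contact_force": force on the tool from outside, world axes, zero at the start; "moment": the same for the moment, N m; "opening": opening from 0.0 (shut) to 1.0 (fully open).
Only numpy, scipy, OpenCV 4.12 (cv2) and the standard library are available. Lean on these libraries where they do the work, as an engineer would, in place of code of your own. Each camera call takes 0.05 s, during which the arm holds its last target.

## Working session

There is one attempt and no reset: what is moved stays moved. The work goes in short steps, Python scripts to look and compute and a shell command to move; the robot and the scene stay as the last step left them, time stands still between calls to the robot, and variables do not carry over. Pictures are saved under pics/ and viewed, and the job is handed in when it is done.

```bash
ls; mkdir -p pics
python3 - <<'E'
from bench import *
import cv2,numpy as np
for n in ("scene","top"):
    p,d=snapshot(n); cv2.imwrite(f"pics/{n}0.png",p); np.save(f"pics/{n}0.npy",d)
    print(n,camera_params(n))
s=sense(); print(s); print(finger_overhang)
E
```

```text
pics
scene {'fx': 367.27193423185014, 'fy': 367.27193423185014, 'cx': 311.02639259885814, 'cy': 200.52475895500172, 'xyz': array([0.06638019, 0.9269818 , 0.81645363]), 'orientation': array([[-0.90579399,  0.2262193 , -0.35827655],
       [-0.42314547, -0.52689623,  0.73710805],
       [-0.0220265 ,  0.81927114,  0.57298311]])}
top {'fx': 369.0180734448246, 'fy': 369.0180734448246, 'cx': 319.99036059841904, 'cy': 201.92854804937758, 'xyz': array([ 0.4395653 , -0.06871656,  1.07427686]), 'orientation': array([[-0.02111443,  0.99652114, -0.08062129],
       [-0.99926534, -0.02361461, -0.03018479],
       [-0.03198362,  0.07992473,  0.99628765]])}
{'time_s': 0.1, 'q': array([66.31349773, 19.06890468, -3.70690567, 83.70136552,  1.23710547,
       77.34369515, -5.06942511]), 'joint_velocities': array([-0.01650334, -0.12077032, -0.01901016, -0.07153671, -0.05395911,
       -0.03422609,  0.03615784]), 'effort': array([ 2.66894378e-03, -6.26747918e+01,  5.01254294e-02, -3.92432714e+01,
        1.63451600e-02,  6.97570751e-03, -1.43838434e-07]), 'tcp_pos': array([ 0.23804649, -0.57776574,  0.4039879 ]), 'eef_rot': array([[ 3.80969145e-01, -5.40015747e-04,  9.24587594e-01],
       [-9.24586848e-01,  1.17597913e-03,  3.80969524e-01],
       [-1.29302526e-03, -9.99999163e-01, -5.12796940e-05]]), 'contact_force': array([ 0.17257463,  0.91968635, -0.42384579]), 'moment': array([ 0.00277711, -0.02331592, -0.01825924]), 'opening': 1.0022392216816913}
0.1734
```

View pics/top0.png

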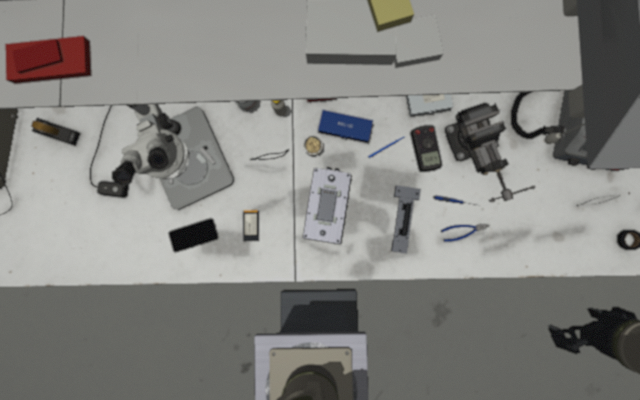

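View pics/scene0.png

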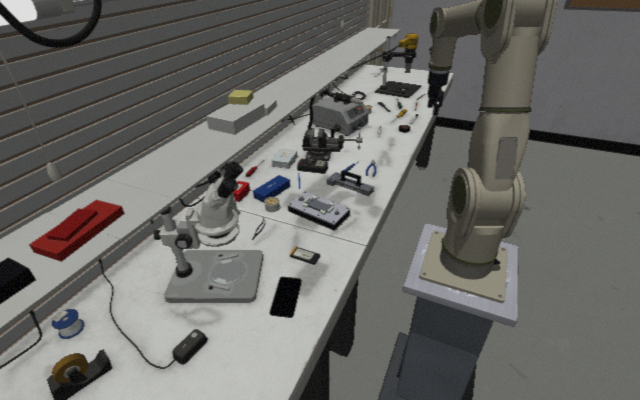

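Run:
```python
import cv2
p=cv2.imread("pics/top0.png")
c=p[150:260,230:430]
cv2.imwrite("pics/z_all.png",cv2.resize(c,None,fx=4,fy=4,interpolation=cv2.INTER_CUBIC))
cv2.imwrite("pics/z_bat.png",cv2.resize(p[195:255,230:280],None,fx=10,fy=10,interpolation=cv2.INTER_CUBIC))
cv2.imwrite("pics/z_fix.png",cv2.resize(p[158:252,295:360],None,fx=6.3,fy=6.3,interpolation=cv2.INTER_CUBIC))
cv2.imwrite("pics/z_cov.png",cv2.resize(p[178:260,380:430],None,fx=7,fy=7,interpolation=cv2.INTER_CUBIC))
s=cv2.imread("pics/scene0.png")
cv2.imwrite("pics/z_sc.png",cv2.resize(s[150:280,260:400],None,fx=4.5,fy=4.5,interpolation=cv2.INTER_CUBIC))
```

```text
(no output)
```

View pics/z_bat.png

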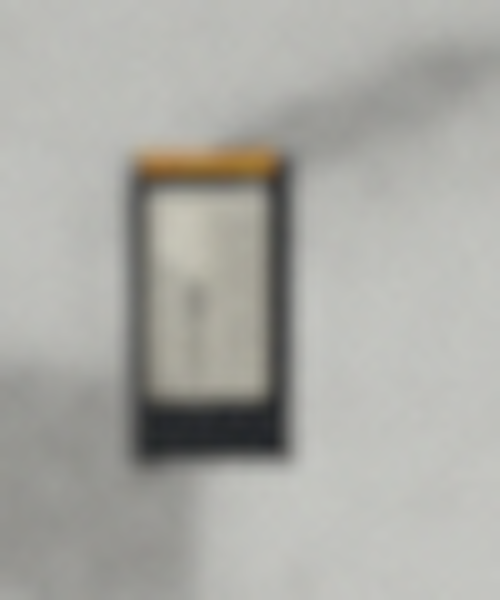

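View pics/z_fix.png

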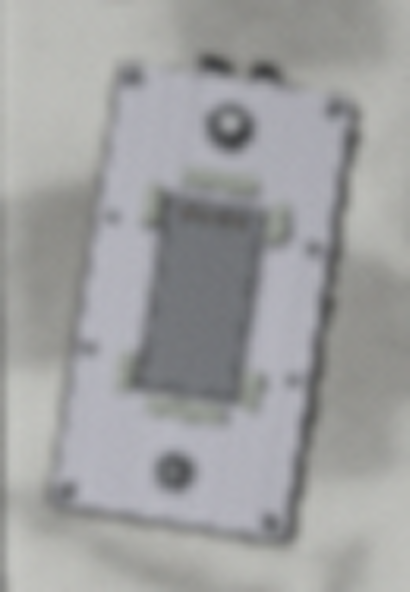

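View pics/z_cov.png

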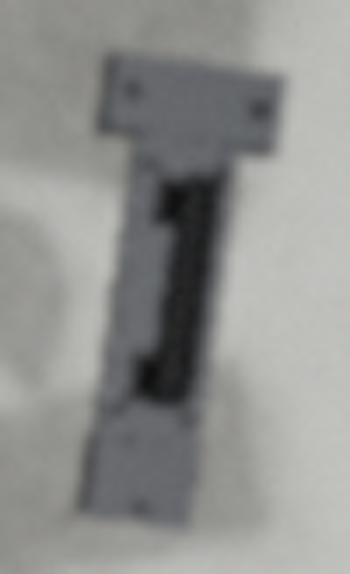

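View pics/z_sc.png

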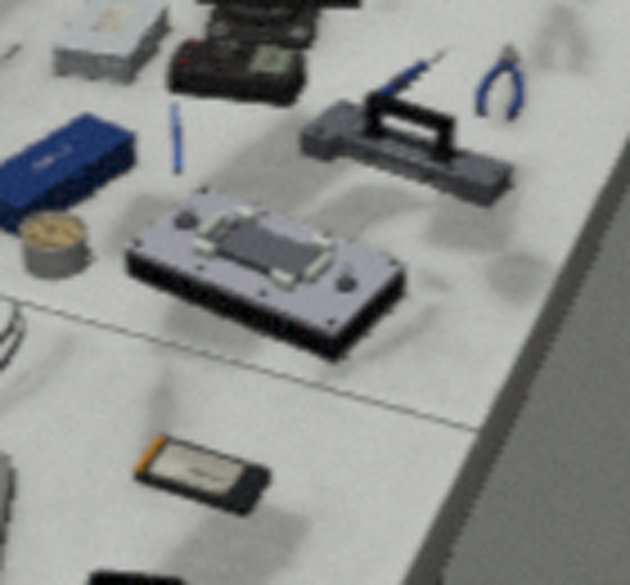

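```bash
cat > h.py <<'E'
import numpy as np,cv2
from bench import *
def ray(n,uv):
    c=camera_params(n); uv=np.atleast_2d(np.asarray(uv,float))
    d=np.stack([(uv[:,0]-c['cx'])/c['fx'],-(uv[:,1]-c['cy'])/c['fy'],-np.ones(len(uv))],1)@np.array(c['orientation']).T
    return np.array(c['xyz']),d
def onz(n,uv,z):
    o,d=ray(n,uv); return o+d*((z-o[2])/d[:,2])[:,None]
def cloud(n,dep):
    v,u=np.mgrid[0:400,0:640]; o,d=ray(n,np.stack([u.ravel(),v.ravel()],1))
    return (o+d*dep.ravel()[:,None]).reshape(400,640,3)
def proj(n,P):
    c=camera_params(n); q=(np.atleast_2d(P)-c['xyz'])@np.array(c['orientation'])
    return np.stack([c['cx']+c['fx']*q[:,0]/-q[:,2],c['cy']-c['fy']*q[:,1]/-q[:,2]],1)
def rect(P):
    (c,s,a)=cv2.minAreaRect((P[:,:2]*1000).astype(np.float32)); return c,s,a
E
python3 - <<'E'
from h import *
p=cv2.imread("pics/top0.png"); d=np.load("pics/top0.npy"); C=cloud("top",d)
np.set_printoptions(precision=3,suppress=True,linewidth=220)
print("bench z",np.median(C[240:260,260:290,2]),C[240:260,260:290,2].std())
print("fix top",np.median(C[175:235,311:317,2]))
print((C[200:246:4,240:262:2,2]*1000).round(0))
print((C[164:248:4,300:356:2,2]*1000).round(0))
print((C[182:256:4,388:424:2,2]*1000).round(0))
E
```

```text
bench z 0.001237771824090128 0.07571980164775874
fix top 0.03526794838628844
[[   1.   -1.    2.    3.    3.    1.    3.    3.   -0.    0.    0.]
 [   3.    3.    0.   -1.    3.    0.    1.    5.    4. 1074.    4.]
 [   0.    7.   -2.    0.    2.   -2.    4.    4.    1.   -1.    2.]
 [   5.   -0.    8.    9.    6.    8.    8.    9.    7.    2. 1074.]
 [   1.    1.    9.    6.   13.   11.   11.    8.   11.    0.   -1.]
 [   1.    2.    6.   10.    9.    9.    5.    8.   10.    4.    5.]
 [   2.    3.    7.    8.    8.    8.   10.   11.    8.   -1.    3.]
 [   3.    3.   11.   13.    9.   11.   10.    9.   10.    1.   -0.]
 [   0.    5.   14.   10.    8.    9.    8.    7.    9.    1.    1.]
 [  -1.    1.    7.   10.    9.   10.   10.   12.   10.   -3.   -2.]
 [   2.    3.   10.    8.    8.    8.   12.   12.   10.    2.    2.]
 [   1.    2.    0.    4.    0.    3.    2.   -4.   -1.    2.    7.]]
[[  -4.   -0.   -3.   -0.    0.    3.    1.   -1.    5.    1.    0.    2.   -1.    1.    3.    6.    2.    1.    2.   -0.    2.    4.   -2.    1.   -0.   -1.    4.    4.]
 [   2.   -1.   -1.    
[... 4807 characters left out ...]
1.    1.    1.    3.   -3.   -4.]
 [   3.    3.    2.   26.   24.   28.   24.   62.   65.   65.   23.    4.   -4.    2.    4.   -1.    4.   -0.]
 [   4.    0.   -2.   26.   27.   26.   26.   23.   20.   23.   24.   -1.    0.    3.    0.    1.   -1.   -1.]
 [   2.    3.   17.   22.   22.   23.   24.   24.   26.   25.    3.    0.    1.    1.    0.   -0.    2.    2.]
 [   0.   -2.   22.   27.   25.   24.   25.   25.   28.   23.    0.   -3.    2.    3.    1.   -1.   -1.    5.]
 [   0.    4.   28.   23.   24.   29.   28.   25.   26.   25.   -0.    0.   -0.    0.    0.   -1.    2.   -0.]
 [   1.    2.   -2.   -0.   -0.    0.    3.   -1.    4.   -0.    5.    0.    2.    1.    3.    3.   -1.    2.]]
```

```bash
cat > meas.py <<'E'
from h import *
np.set_printoptions(precision=4,suppress=True,linewidth=150)
def region(C,box,lo,hi,zp,n="top"):
    x0,y0,x1,y1=box
    m=np.zeros((400,640),np.uint8)
    m[y0:y1,x0:x1]=((C[y0:y1,x0:x1,2]>lo)&(C[y0:y1,x0:x1,2]<hi))
    m=cv2.medianBlur(m,3)
    cs,_=cv2.findContours(m,cv2.RETR_EXTERNAL,cv2.CHAIN_APPROX_NONE)
    c=max(cs,key=cv2.contourArea); f=np.zeros_like(m); cv2.drawContours(f,[c],-1,1,-1)
    v,u=np.nonzero(f); P=onz(n,np.stack([u,v],1),zp)[:,:2]
    mu=P.mean(0); w,V=np.linalg.eigh(np.cov(P.T)); a=V[:,1]; a=a*np.sign(a[0])
    L=np.sqrt(12*w[::-1])
    return mu,np.degrees(np.arctan2(a[1],a[0])),L*1000
def main(f):
    C=cloud("top",np.load(f))
    print("fix",*region(C,(295,155,360,255),.027,.06,.034))
    print("plate",*region(C,(311,185,342,228),.0385,.0465,.041))
    print("bat",*region(C,(236,200,266,250),.0048,.02,.008))
    print("cov bar",*region(C,(380,175,430,260),.045,.08,.064))
    print("cov body",*region(C,(380,175,430,260),.012,.08,.024))
if __name__=="__main__":
    main("pics/top0.npy")
    p=cv2.imread("pics/top0.png")
    # bar/battery by colour
    g=cv2.cvtColor(p,cv2.COLOR_BGR2GRAY)
    for nm,b,th,z in (("bat",(236,200,266,250),95,.008),("bar",(385,178,425,258),60,.064)):
        x0,y0,x1,y1=b; S=8
        G=cv2.resize(g[y0:y1,x0:x1],None,fx=S,fy=S,interpolation=cv2.INTER_CUBIC)
        m=(G<th).astype(np.uint8)
        if nm=="bat":
            H=cv2.cvtColor(cv2.resize(p[y0:y1,x0:x1],None,fx=S,fy=S,interpolation=cv2.INTER_CUBIC),cv2.COLOR_BGR2HSV)
            m|=((H[...,1]>80)).astype(np.uint8)
        c=max(cv2.findContours(m,cv2.RETR_EXTERNAL,cv2.CHAIN_APPROX_NONE)[0],key=cv2.contourArea)[:,0].astype(float)
        uv=(c+.5)/S-.5+[x0,y0]
        print(nm,"colour rect",rect(onz("top",uv,z)), onz("top",uv,z)[:,:2].min(0),onz("top",uv,z)[:,:2].max(0))
    # dowel pixel from z_fix crop (6.3x, offset 295,158): 
    for q in ((231,125),(176,470)):
        uv=(np.array(q)+.5)/6.3-.5+[295,158]
        print("pin",uv,onz("top",uv,.050))
E
python3 meas.py
```

```text
fix [ 0.5149 -0.0542] -10.412907312041234 [201.9364 106.3247]
plate [ 0.516  -0.0544] -11.121181684280225 [85.2766 43.7003]
bat [0.4638 0.1682] -0.1779206552210326 [89.45   43.7833]
cov bar [ 0.4717 -0.2699] -9.61943686724236 [87.926  17.2111]
cov body [ 0.4786 -0.2717] -10.189151707075704 [196.3663  52.0372]
bat colour rect ((463.4028625488281, 166.44056701660156), (44.30358123779297, 91.12744140625), 89.09475708007812) [0.4181 0.1437] [0.5088 0.1891]
bar colour rect ((470.0128173828125, -267.26483154296875), (22.574281692504883, 89.71011352539062), 79.90494537353516) [ 0.4255 -0.2856] [ 0.5129 -0.2497]
pin [331.246  177.4206] [[ 0.5905 -0.0706  0.05  ]]
pin [322.5159 232.1825] [[ 0.4383 -0.0429  0.05  ]]
```

Run:
```python
from meas import *
C=cloud("scene",np.load("pics/scene0.npy"))
s=cv2.imread("pics/scene0.png")
# fixture interior: depth-based region z 30..40 in scene
print("fix scene",*region(C,(283,188,355,232),.029,.0395,.034,"scene"))
print("bat scene",*region(C,(285,240,325,270),.0055,.02,.008,"scene"))
print("bar scene",*region(C,(325,165,378,195),.056,.08,.064,"scene"))
S=10;b=(283,185,355,232)
z=cv2.resize(s[b[1]:b[3],b[0]:b[2]],None,fx=S,fy=S,interpolation=cv2.INTER_CUBIC)
cv2.imwrite("pics/z_sfix.png",z)
b=(322,165,380,200)
cv2.imwrite("pics/z_scov.png",cv2.resize(s[b[1]:b[3],b[0]:b[2]],None,fx=12,fy=12,interpolation=cv2.INTER_CUBIC))
```

```text
fix scene [ 0.5042 -0.043 ] -6.258123965718478 [229.6029 112.7545]
bat scene [0.4631 0.1667] -0.9261364282833229 [91.7634 47.9399]
bar scene [ 0.4706 -0.2689] -11.761684097753758 [90.2642 26.32  ]
```

View pics/z_sfix.png

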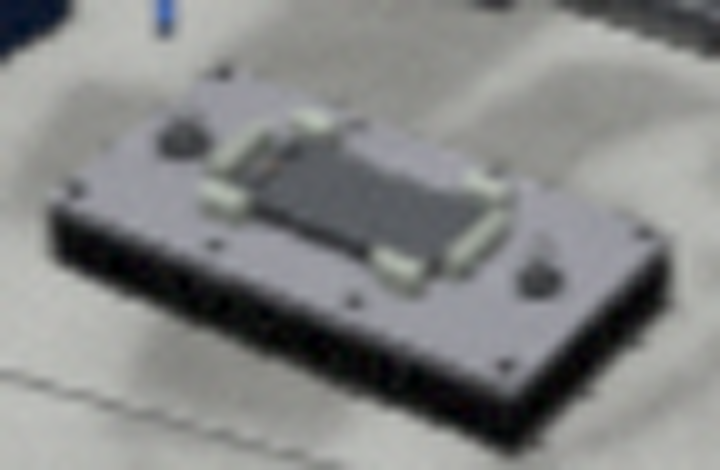

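View pics/z_scov.png

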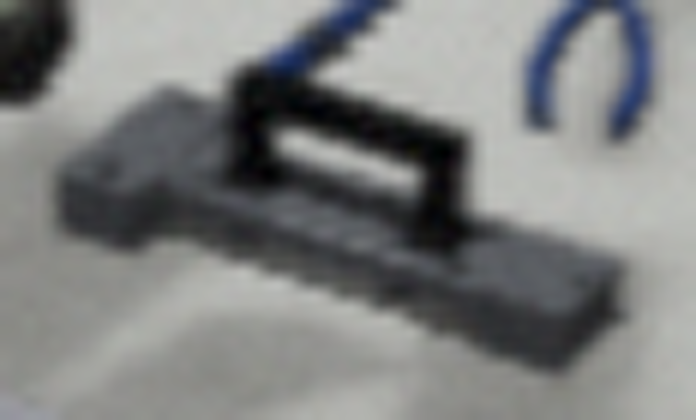

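Run:
```python
from meas import *
q=(np.array([(73,188),(222,72),(645,232),(507,365)])+.5)/10-.5+[283,185]
P=onz("scene",q,.035); print(P[:,:2],P.mean(0)[:2])
a=(P[0]+P[1]-P[2]-P[3]); print(np.degrees(np.arctan2(a[1],a[0])))
q=(np.array([(131,75),(335,108),(270,522),(67,490)])+.5)/6.3-.5+[295,158]
P=onz("top",q,.035); print(P[:,:2],P.mean(0)[:2])
a=(P[0]+P[1]-P[2]-P[3]); print(np.degrees(np.arctan2(a[1],a[0])))
q=(np.array([(186,122),(542,252)])+.5)/10-.5+[283,185]
print("pins scene",onz("scene",q,.051))
```

```text
[[ 0.619  -0.0311]
 [ 0.6021 -0.1221]
 [ 0.4166 -0.0884]
 [ 0.4329  0.0029]] [ 0.5177 -0.0597]
-10.333184216404957
[[ 0.6167 -0.026 ]
 [ 0.5992 -0.1176]
 [ 0.4144 -0.0838]
 [ 0.4304  0.0063]] [ 0.5152 -0.0553]
-10.11293003802677
pins scene [[ 0.5889 -0.0654  0.051 ]
 [ 0.4383 -0.0422  0.051 ]]
```

```bash
cat > go.py <<'E'
from h import *
import sys
def go(x,y,z,yaw,grasp=0.155):
    s=sense(); R=np.array(s['eef_rot']); p=np.array(s['tcp_pos'])
    t=np.array([x,y,z+grasp]); cur=np.degrees(np.arctan2(R[1,0],R[0,0]))
    c,sn=np.cos(np.radians(yaw)),np.sin(np.radians(yaw))
    Rt=np.array([[c,0,-sn],[sn,0,c],[0,-1,0]])
    from scipy.spatial.transform import Rotation as Ro
    print("t%.2f"%s['time_s'],"tcp",p.round(4),"tip z",round(p[2]-.173,4),"yaw",round(cur,2),"open",round(s['opening'],3),"F",np.round(s['contact_force'],1),"M",np.round(s['moment'],2))
    print(" rotvec(tool)",Ro.from_matrix(R.T@Rt).as_rotvec().round(4)," slide cm in target frame",(Rt.T@(t-p)*100).round(2)," in current",(R.T@(t-p)*100).round(2))
if __name__=="__main__": go(*[float(a) for a in sys.argv[1:]])
E
python3 -m pendant '{"slide":[[0,0,5],[0,0,5],[0,0,5]],"rotation":[[0,0.133,0],[0,0.133,0],[0,0.133,0]],"hand":[1,1,1]}'
python3 go.py 0.4634 0.167 0.10 -90.5
```

```text
time_s: 0.48
tcp_pos: [0.3836, -0.5392, 0.4046]
eef_rot: [[-0.013, -0.0, 1.0], [-1.0, 0.0, -0.013], [-0.0, -1.0, -0.0]]
contact_force: [-0.6, -0.6, -0.1]
opening: 1.001
t0.47 tcp [ 0.3836 -0.5392  0.4046] tip z 0.2316 yaw -90.73 open 1.001 F [-0.6 -0.6 -0.1] M [-0.02  0.02 -0.  ]
 rotvec(tool) [ 0.0002 -0.004  -0.0003]  slide cm in target frame [-70.68  14.96   7.37]  in current [-70.71  14.98   7.08]
```

```bash
python3 -m pendant '{"slide":[[-5.9,0,0.6],[-5.9,0,0.6],[-5.9,0,0.6],[-5.9,0,0.6],[-5.9,0,0.6],[-5.9,0,0.6],[-5.9,0,0.6],[-5.9,1,0.6],[-5.9,2,0.6],[-5.9,2,0.6],[-5.9,2,0.6],[-5.8,2,0.5]],"rotation":[[0,0,0],[0,0,0],[0,0,0],[0,0,0],[0,0,0],[0,0,0],[0,0,0],[0,0,0],[0,0,0],[0,0,0],[0,0,0],[0,0,0]],"hand":[1,1,1,1,1,1,1,1,1,1,1,1]}'
python3 go.py 0.4634 0.167 0.02 -90.5
```

```text
time_s: 1.98
tcp_pos: [0.4589, 0.1679, 0.3142]
eef_rot: [[-0.009, 0.001, 1.0], [-1.0, -0.0, -0.009], [0.0, -1.0, 0.001]]
contact_force: [1.2, -0.3, 0.2]
opening: 1.0
t1.98 tcp [0.4589 0.1679 0.3142] tip z 0.1412 yaw -90.51 open 1.0 F [ 1.2 -0.3  0.2] M [-0.06 -0.04 -0.08]
 rotvec(tool) [-0.0006 -0.0001  0.0001]  slide cm in target frame [ 0.09 13.92  0.45]  in current [ 0.09 13.92  0.44]
```

```bash
python3 -m pendant '{"slide":[[0.1,5,0.4],[0,4,0],[0,2,0],[0,0,0]],"rotation":[[0,0,0],[0,0,0],[0,0,0],[0,0,0]],"hand":[0.75,0.75,0.75,0.75]}'
python3 go.py 0.4634 0.167 0.02 -90.5
python3 - <<'E'
from h import *
p,d=snapshot("scene"); t,_=snapshot("top")
a=cv2.resize(p[205:285,260:350],None,fx=6,fy=6,interpolation=cv2.INTER_CUBIC)
b=cv2.resize(t[180:260,220:290],None,fx=6,fy=6,interpolation=cv2.INTER_CUBIC)[:,:250]
cv2.imwrite("pics/g1.png",np.hstack([a,b]))
E
```

```text
time_s: 2.48
tcp_pos: [0.4623, 0.165, 0.2034]
eef_rot: [[-0.008, -0.003, 1.0], [-1.0, -0.001, -0.008], [0.001, -1.0, -0.003]]
contact_force: [0.5, 0.8, 0.0]
opening: 0.746
t2.48 tcp [0.4623 0.165  0.2034] tip z 0.0304 yaw -90.45 open 0.746 F [0.5 0.8 0. ] M [-0.01  0.03  0.01]
 rotvec(tool) [0.0034 0.0008 0.0006]  slide cm in target frame [-0.2   2.84  0.11]  in current [-0.2   2.84  0.12]
```

View pics/g1.png

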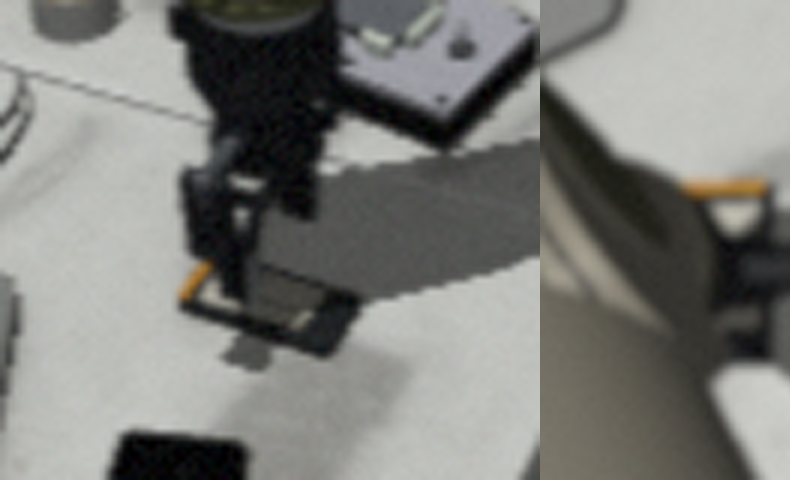

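```bash
python3 -m pendant '{"slide":[[-0.2,1.5,0.1],[0,1.2,0],[0,0,0],[0,0,0]],"rotation":[[0,0,0],[0,0,0],[0,0,0],[0,0,0]],"hand":[0.75,0.75,0.7,0.65]}' 25
python3 go.py 0.4634 0.167 0.02 -90.5
```

```text
time_s: 3.08
tcp_pos: [0.4641, 0.1673, 0.1778]
eef_rot: [[-0.008, -0.0, 1.0], [-1.0, -0.0, -0.008], [0.0, -1.0, -0.0]]
contact_force: [1.0, 1.0, -0.8]
opening: 0.653
t3.08 tcp [0.4641 0.1673 0.1778] tip z 0.0048 yaw -90.47 open 0.653 F [ 1.   1.  -0.8] M [ 0.02  0.05 -0.06]
 rotvec(tool) [0.0001 0.0006 0.    ]  slide cm in target frame [ 0.03  0.28 -0.07]  in current [ 0.03  0.28 -0.07]
```

```bash
python3 -m pendant '{"slide":[[0,0.15,0],[0,0.15,0],[0,0,0]],"rotation":[[0,0,0],[0,0,0],[0,0,0]],"hand":[0.59,0.59,0.59]}' 25
python3 go.py 0.4634 0.167 0.02 -90.5
python3 - <<'E'
from h import *
p,d=snapshot("scene")
cv2.imwrite("pics/g2.png",cv2.resize(p[225:275,275:335],None,fx=11,fy=11,interpolation=cv2.INTER_CUBIC))
E
```

```text
time_s: 3.45
tcp_pos: [0.4641, 0.1672, 0.1748]
eef_rot: [[-0.008, 0.0, 1.0], [-1.0, -0.0, -0.008], [0.0, -1.0, 0.0]]
contact_force: [0.6, 0.4, -0.1]
opening: 0.592
t3.45 tcp [0.4641 0.1672 0.1748] tip z 0.0018 yaw -90.47 open 0.592 F [ 0.6  0.4 -0.1] M [ 0.01 -0.05  0.02]
 rotvec(tool) [-0.0001  0.0005  0.0001]  slide cm in target frame [ 0.02 -0.02 -0.07]  in current [ 0.02 -0.02 -0.07]
```

View pics/g2.png

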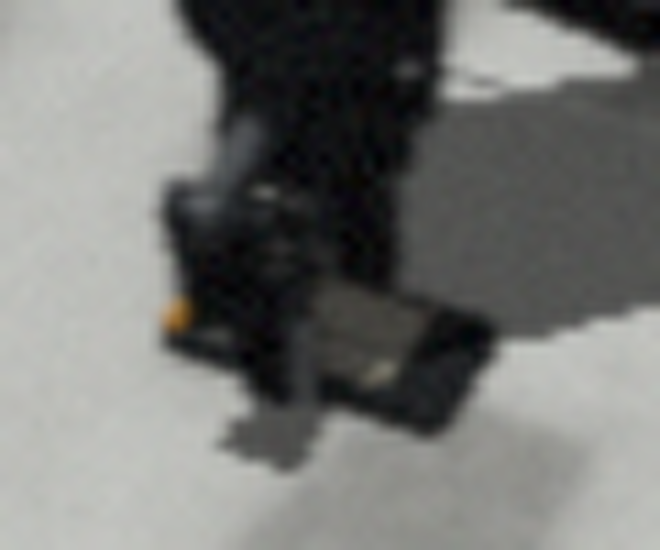

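```bash
python3 -m pendant '{"slide":[[0,0.1,0],[0,0.1,0],[0,0,0]],"rotation":[[0,0,0],[0,0,0],[0,0,0]],"hand":[0.59,0.59,0.59]}' 25
python3 -m pendant '{"slide":[[0,0.0,0],[0,0.0,0],[0,0,0],[0,0,0]],"rotation":[[0,0,0],[0,0,0],[0,0,0],[0,0,0]],"hand":[0.55,0.5,0.45,0.45]}' 25
```

```text
time_s: 3.88
tcp_pos: [0.464, 0.1672, 0.1727]
eef_rot: [[-0.008, -0.0, 1.0], [-1.0, -0.0, -0.008], [0.0, -1.0, -0.0]]
contact_force: [0.2, -0.7, 0.3]
opening: 0.59
time_s: 4.38
tcp_pos: [0.4641, 0.1673, 0.173]
eef_rot: [[-0.008, 0.0, 1.0], [-1.0, -0.0, -0.008], [0.0, -1.0, 0.0]]
contact_force: [-1.9, -1.0, 5.1]
opening: 0.517
```

```bash
python3 -m pendant '{"slide":[[0,-1,0],[0,-3,0],[0,-4,0],[0,-4,0],[0,0,0]],"rotation":[[0,0,0],[0,0,0],[0,0,0],[0,0,0],[0,0,0]],"hand":[0.45,0.45,0.45,0.45,0.45]}' 25
python3 go.py 0.515 -0.0555 0.10 -100.3
python3 - <<'E'
from h import *
p,d=snapshot("scene"); t,_=snapshot("top")
a=cv2.resize(p[185:265,260:350],None,fx=6,fy=6,interpolation=cv2.INTER_CUBIC)
b=cv2.resize(t[180:260,220:290],None,fx=6,fy=6,interpolation=cv2.INTER_CUBIC)[:,:250]
cv2.imwrite("pics/g3.png",np.hstack([a,b]))
E
```

```text
time_s: 5.0
tcp_pos: [0.4649, 0.1678, 0.296]
eef_rot: [[-0.008, 0.006, 1.0], [-1.0, 0.001, -0.008], [-0.001, -1.0, 0.006]]
contact_force: [0.1, -0.6, -0.3]
opening: 0.515
t5.00 tcp [0.4649 0.1678 0.296 ] tip z 0.123 yaw -90.47 open 0.515 F [ 0.1 -0.6 -0.3] M [ 0.02 -0.03 -0.01]
 rotvec(tool) [-0.0055  0.1716 -0.0015]  slide cm in target frame [21.08  4.1   8.93]  in current [22.3   4.11  5.17]
```

View pics/g3.png

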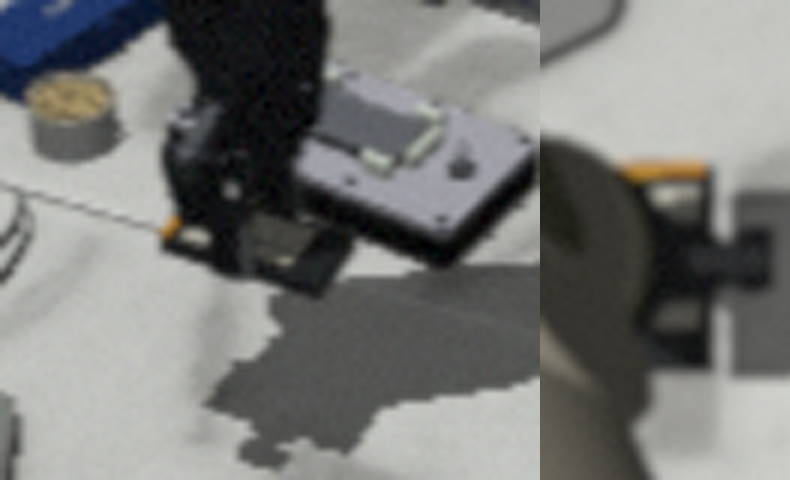

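```bash
python3 -m pendant '{"slide":[[0,0,0],[0,0,0],[5.3,0,2.3],[5.3,0,2.3],[5.3,0,2.2],[5.2,0,2.2],[0,1,0],[0,1,0],[0,0,0]],"rotation":[[0,0.09,0],[-0.003,0.082,0],[0,0,0],[0,0,0],[0,0,0],[0,0,0],[0,0,0],[0,0,0],[0,0,0]],"hand":[0.45,0.45,0.45,0.45,0.45,0.45,0.45,0.45,0.45]}' 25
python3 go.py 0.515 -0.0555 0.10 -100.3
python3 - <<'E'
from h import *
p,d=snapshot("scene"); t,_=snapshot("top")
a=cv2.resize(p[165:245,275:365],None,fx=6,fy=6,interpolation=cv2.INTER_CUBIC)
b=cv2.resize(t[160:260,295:360],None,fx=4.8,fy=4.8,interpolation=cv2.INTER_CUBIC)[:,:250]
cv2.imwrite("pics/g4.png",np.hstack([a,b]))
E
```

```text
time_s: 6.22
tcp_pos: [0.5141, -0.0549, 0.2711]
eef_rot: [[-0.177, -0.006, 0.984], [-0.984, 0.001, -0.177], [-0.0, -1.0, -0.006]]
contact_force: [-0.9, -0.4, 0.3]
opening: 0.516
t6.22 tcp [ 0.5141 -0.0549  0.2711] tip z 0.0981 yaw -100.18 open 0.516 F [-0.9 -0.4  0.3] M [ 0.03 -0.02  0.01]
 rotvec(tool) [ 0.0056  0.002  -0.0002]  slide cm in target frame [0.04 1.61 0.1 ]  in current [0.04 1.61 0.11]
```

View pics/g4.png

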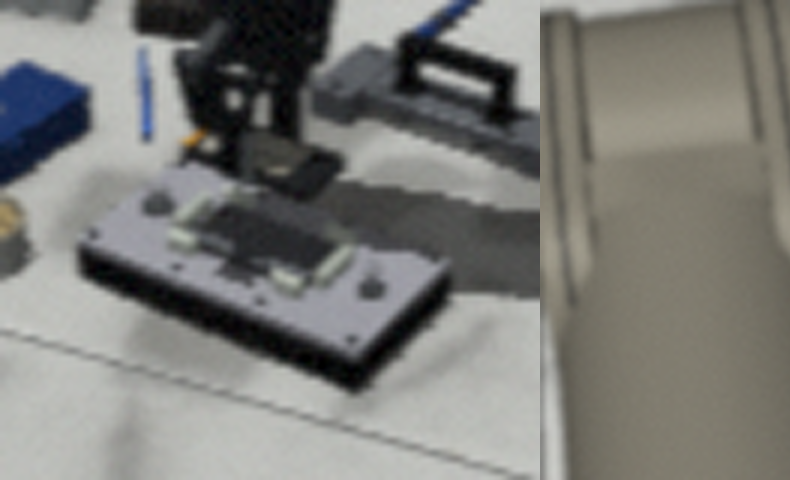

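```bash
python3 -m pendant '{"slide":[[0,1.5,0.17],[0,2,0],[0,1.2,0],[0,0,0]],"rotation":[[0.004,0.002,0],[0,0,0],[0,0,0],[0,0,0]],"hand":[0.45,0.45,0.45,0.45]}' 25
python3 go.py 0.515 -0.0555 0.06 -100.3
python3 - <<'E'
from h import *
p,d=snapshot("scene")
cv2.imwrite("pics/g5.png",cv2.resize(p[180:235,280:360],None,fx=9,fy=9,interpolation=cv2.INTER_CUBIC))
E
```

```text
time_s: 6.82
tcp_pos: [0.516, -0.0566, 0.2245]
eef_rot: [[-0.181, -0.001, 0.983], [-0.983, 0.0, -0.181], [0.0, -1.0, -0.001]]
contact_force: [-0.1, 0.7, -0.4]
opening: 0.517
t6.83 tcp [ 0.516  -0.0566  0.2245] tip z 0.0515 yaw -100.42 open 0.517 F [-0.1  0.7 -0.4] M [ 0.01 -0.02 -0.03]
 rotvec(tool) [ 0.0007 -0.0022  0.0001]  slide cm in target frame [-0.09  0.95 -0.12]  in current [-0.09  0.95 -0.12]
```

View pics/g5.png

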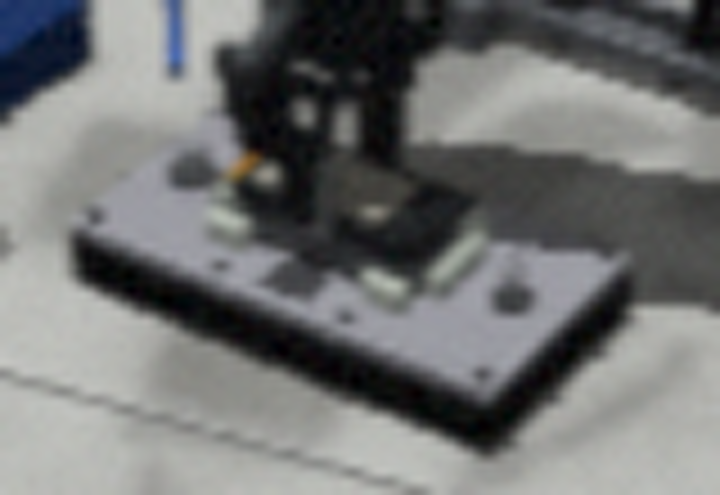

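```bash
python3 -m pendant '{"slide":[[-0.07,0.3,-0.05],[0,0.3,0],[0,0,0]],"rotation":[[0,0,0],[0,0,0],[0,0,0]],"hand":[0.45,0.45,0.45]}' 25
python3 go.py 0.515 -0.0555 0.06 -100.3
python3 -m pendant '{"slide":[[0,0.15,0],[0,0.15,0],[0,0,0]],"rotation":[[0,0,0],[0,0,0],[0,0,0]],"hand":[0.45,0.45,0.45]}' 25
python3 go.py 0.515 -0.0555 0.06 -100.3
```

```text
time_s: 7.25
tcp_pos: [0.516, -0.056, 0.2195]
eef_rot: [[-0.181, 0.001, 0.983], [-0.983, -0.0, -0.181], [0.0, -1.0, 0.001]]
contact_force: [0.3, 0.3, -0.5]
opening: 0.516
t7.25 tcp [ 0.516  -0.056   0.2195] tip z 0.0465 yaw -100.44 open 0.516 F [ 0.3  0.3 -0.5] M [0.03 0.04 0.03]
 rotvec(tool) [-0.001  -0.0024  0.0002]  slide cm in target frame [-0.03  0.45 -0.11]  in current [-0.03  0.45 -0.11]
time_s: 7.62
tcp_pos: [0.516, -0.056, 0.2164]
eef_rot: [[-0.181, 0.001, 0.983], [-0.983, -0.0, -0.181], [0.0, -1.0, 0.001]]
contact_force: [-0.1, 0.4, -0.8]
opening: 0.515
t7.62 tcp [ 0.516  -0.056   0.2164] tip z 0.0434 yaw -100.44 open 0.515 F [-0.1  0.4 -0.8] M [-0.05 -0.06  0.01]
 rotvec(tool) [-0.0008 -0.0025  0.0002]  slide cm in target frame [-0.03  0.14 -0.11]  in current [-0.03  0.14 -0.11]
```

```bash
python3 -m pendant '{"slide":[[0,0.15,0],[0,0.1,0],[0,0,0]],"rotation":[[0,0,0],[0,0,0],[0,0,0]],"hand":[0.45,0.45,0.45]}' 25
python3 go.py 0.515 -0.0555 0.06 -100.3
python3 - <<'E'
from h import *
p,d=snapshot("scene")
cv2.imwrite("pics/g6.png",cv2.resize(p[180:235,280:360],None,fx=9,fy=9,interpolation=cv2.INTER_CUBIC))
E
```

```text
time_s: 8.0
tcp_pos: [0.5161, -0.056, 0.2141]
eef_rot: [[-0.181, 0.001, 0.983], [-0.983, -0.0, -0.181], [0.0, -1.0, 0.001]]
contact_force: [0.0, 0.2, -0.2]
opening: 0.512
t8.00 tcp [ 0.5161 -0.056   0.2141] tip z 0.0411 yaw -100.44 open 0.512 F [ 0.   0.2 -0.2] M [ 0.08 -0.    0.01]
 rotvec(tool) [-0.0011 -0.0024  0.0002]  slide cm in target frame [-0.03 -0.09 -0.11]  in current [-0.03 -0.09 -0.11]
```

View pics/g6.png

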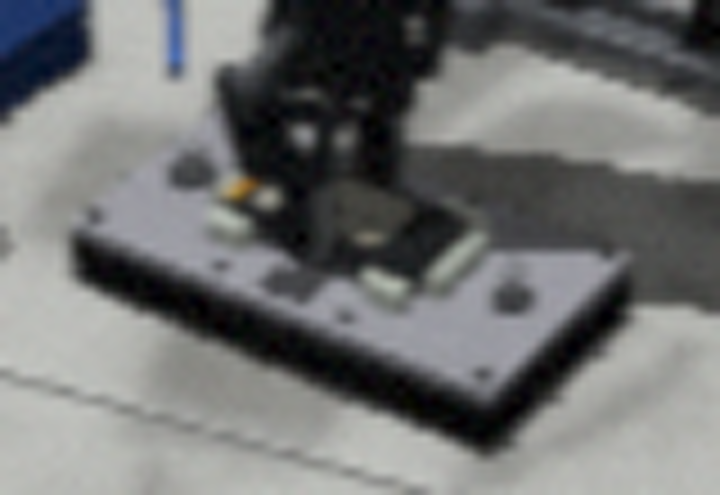

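```bash
python3 -m pendant '{"slide":[[0,0.1,0],[0,0,0]],"rotation":[[0,0,0],[0,0,0]],"hand":[0.45,0.45]}' 25
python3 -m pendant '{"slide":[[0,0.1,0],[0,0,0]],"rotation":[[0,0,0],[0,0,0]],"hand":[0.45,0.45]}' 25
```

```text
time_s: 8.3
tcp_pos: [0.5161, -0.056, 0.2134]
eef_rot: [[-0.181, 0.001, 0.983], [-0.983, -0.001, -0.181], [0.0, -1.0, 0.001]]
contact_force: [-2.9, 0.0, 6.3]
opening: 0.52
time_s: 8.55
tcp_pos: [0.5161, -0.056, 0.2126]
eef_rot: [[-0.181, 0.001, 0.983], [-0.983, -0.001, -0.181], [0.0, -1.0, 0.001]]
contact_force: [-3.2, 1.4, 8.1]
opening: 0.524
```

```bash
python3 -m pendant '{"slide":[[0,0,0],[0,0,0],[0,-1,0],[0,-2,0],[0,-4,0],[0,-4,0]],"rotation":[[0,0,0],[0,0,0],[0,0,0],[0,0,0],[0,0,0],[0,0,0]],"hand":[0.62,0.65,0.65,0.65,0.65,0.65]}' 25
python3 go.py 0.471 -0.269 0.14 -100
python3 - <<'E'
from h import *
p,d=snapshot("scene")
cv2.imwrite("pics/g7.png",cv2.resize(p[180:235,280:360],None,fx=9,fy=9,interpolation=cv2.INTER_CUBIC))
E
```

```text
time_s: 9.3
tcp_pos: [0.5158, -0.0559, 0.3238]
eef_rot: [[-0.181, 0.001, 0.983], [-0.983, -0.0, -0.181], [-0.0, -1.0, 0.001]]
contact_force: [1.3, -0.3, -0.5]
opening: 0.65
t9.30 tcp [ 0.5158 -0.0559  0.3238] tip z 0.1508 yaw -100.43 open 0.65 F [ 1.3 -0.3 -0.5] M [-0.05 -0.02  0.02]
 rotvec(tool) [-0.0011 -0.0074 -0.    ]  slide cm in target frame [21.77  2.88 -0.71]  in current [21.77  2.87 -0.55]
```

View pics/g7.png

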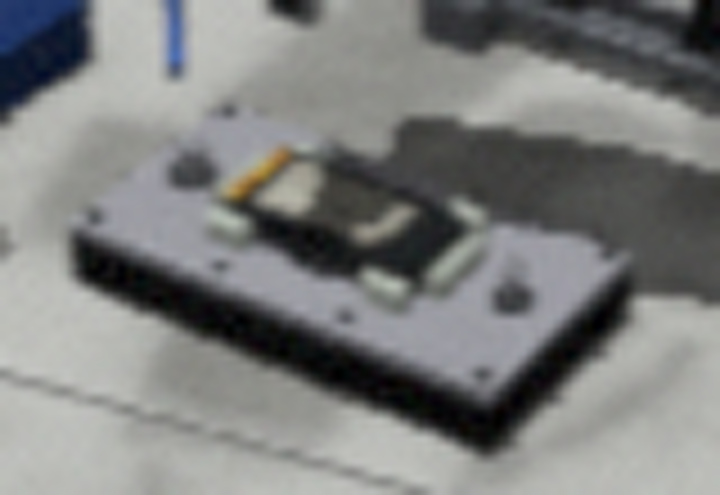

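```bash
python3 -m pendant '{"slide":[[5.5,0,-0.1],[5.5,0,-0.1],[5.4,0,-0.1],[5.4,0,-0.2],[0,0,0]],"rotation":[[0,0,0],[0,0,0],[0,0,0],[0,0,0],[0,0,0]],"hand":[0.65,0.65,0.65,0.65,0.65]}' 25
python3 go.py 0.471 -0.2695 0.057 -100
python3 - <<'E'
from meas import *
p,d=snapshot("scene");t,e=snapshot("top")
np.save("pics/top1.npy",e);np.save("pics/scene1.npy",d)
cv2.imwrite("pics/top1.png",t);cv2.imwrite("pics/scene1.png",p)
C=cloud("top",e)
print((C[180:232:3,310:348:2,2]*1000).round(0))
a=cv2.resize(p[160:240,280:380],None,fx=5,fy=5,interpolation=cv2.INTER_CUBIC)
b=cv2.resize(t[160:260,300:415],None,fx=4,fy=4,interpolation=cv2.INTER_CUBIC)[:,:300]
cv2.imwrite("pics/g8.png",np.hstack([a,b]))
E
```

```text
time_s: 9.98
tcp_pos: [0.4697, -0.2739, 0.3223]
eef_rot: [[-0.188, 0.001, 0.982], [-0.982, -0.002, -0.188], [0.002, -1.0, 0.001]]
contact_force: [0.2, 1.4, 0.6]
opening: 0.648
t9.97 tcp [ 0.4697 -0.2739  0.3223] tip z 0.1493 yaw -100.86 open 0.648 F [0.2 1.4 0.6] M [0.02 0.   0.01]
 rotvec(tool) [-0.001  -0.015   0.0016]  slide cm in target frame [-0.46 11.03  0.05]  in current [-0.48 11.03  0.03]
[[   1.   35.   34.   27.   35.   33.   33.   34.   37.   40.   37.   36.   37.   36.   34.   32.   34.   34.   35.]
 [  -1.   36.   37.   33.   35.   36.   37.   35.   37.   38.   33.   33.   36.   35.   39.   35.   35.   33.   35.]
 [  25.   36.   35.   36.   35.   35.   35.   47.   49.   48.   49.   52.   47.   34.   38.   37.   33.   35.   35.]
 [  36.   35.   33.   36.   47.   49.   53.   49.   49.   50.   54.   51.   53.   37.   33.   37.   37.   32.   36.]
 [  33.   40.   36.   35.   48.   50.   52.   50.   50.   48.   51.   47.   49.   37.   47.   38.   36. 1074.   34.]
 [  38.   31.   36.   34.   39.   50.   50.   52.   54.   47.   53.   55.   48.   35.   46.   37.   36.   34.   36
[... 707 characters left out ...]
  37.   36.   48.   53.   54.   50.   49.   52.   53.   52.   51.   49.   36.   38.   39.   36.   36.    3.    1.]
 [  36.   43.   48.   34.   51.   52.   50.   51.   48.   49.   51.   32.   49.   35.   35.   33.   35.    1.    0.]
 [  34.   33.   38.   38.   48.   48.   47.   45.   49.   47.   35.   39.   48.   36.   30.   35.   35.   -2.    3.]
 [  37.   31.   33.   34.   35.   33.   34.   37.   34.   33.   37.   36.   36.   36.   31.   35.   26.    2.   -2.]
 [  33.   33.   35.   34.   35.   33.   37.   37.   37.   32.   34.   37.   36.   31.   35.   34.   26.    0.   -1.]
 [  36.   34.   33. 1074.   34.   38.   55.   35.   34.   37.   36.   36.   36.   35.   37.   36.    1.    2.    1.]]
```

View pics/g8.png

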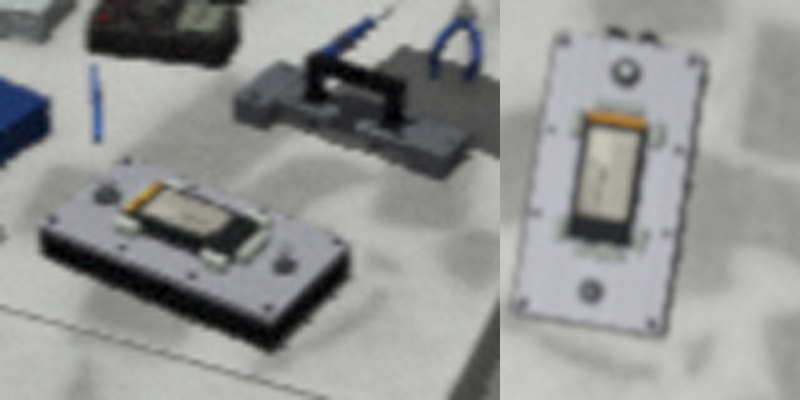

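Run:
```python
from meas import *
C=cloud("top",np.load("pics/top1.npy"))
r=region(C,(314,183,338,226),.0432,.06,.049); print("bat",*r)
th=np.radians(-10.3);f=np.array([np.cos(th),np.sin(th)]);g=np.array([f[1],-f[0]])
P=C[180:228,312:342].reshape(-1,3)
c=np.array([.516,-.056]); a=(P[:,:2]-c)@f; b=(P[:,:2]-c)@g
m=(abs(a)<.038)&(abs(b)<.017)&(P[:,2]<.1)
A=np.c_[a[m],b[m],np.ones(m.sum())]; s=np.linalg.lstsq(A,P[m,2],rcond=None)[0]; print("slope deg",np.degrees(s[:2]),"z",s[2],m.sum())
# fixture + other top offset
print("fix",*region(C,(295,155,360,255),.027,.06,.034))
t=cv2.imread("pics/top1.png")
cv2.imwrite("pics/g9.png",cv2.resize(t[160:250,300:360],None,fx=6.6,fy=6.6,interpolation=cv2.INTER_CUBIC))
```

```text
bat [ 0.5163 -0.0533] -7.132981289991793 [108.2214  48.4957]
slope deg [-0.1744 -0.114 ] z 0.05046470302804576 328
fix [ 0.5149 -0.0544] -10.17583768145384 [201.7009 106.239 ]
```

View pics/g9.png

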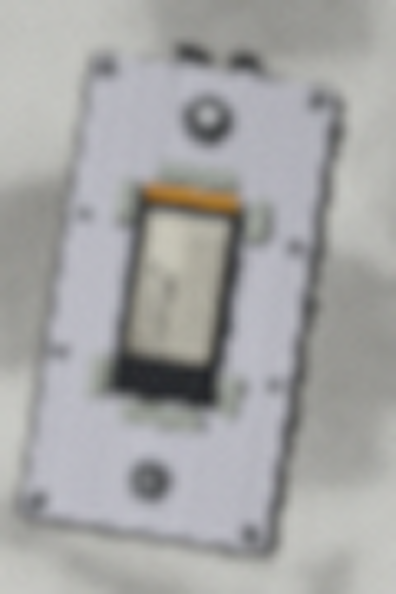

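```bash
python3 -m pendant '{"slide":[[-0.4,3,0.05],[0,4,0],[0,2,0],[0,0,0]],"rotation":[[0,-0.015,0],[0,0,0],[0,0,0],[0,0,0]],"hand":[0.5,0.5,0.5,0.5]}' 25
python3 go.py 0.471 -0.2695 0.057 -100
python3 - <<'E'
from meas import *
p,d=snapshot("scene");t,e=snapshot("top")
a=cv2.resize(p[140:210,310:400],None,fx=6,fy=6,interpolation=cv2.INTER_CUBIC)
b=cv2.resize(t[170:265,370:430],None,fx=4.42,fy=4.42,interpolation=cv2.INTER_CUBIC)[:420]
b=cv2.resize(b,(250,420))
cv2.imwrite("pics/g10.png",np.hstack([a,b]))
E
```

```text
time_s: 10.58
tcp_pos: [0.4729, -0.2638, 0.2311]
eef_rot: [[-0.164, -0.001, 0.986], [-0.986, 0.002, -0.164], [-0.001, -1.0, -0.001]]
contact_force: [0.2, 0.5, 0.9]
opening: 0.504
t10.57 tcp [ 0.4729 -0.2638  0.2311] tip z 0.0581 yaw -99.43 open 0.504 F [0.2 0.5 0.9] M [-0.03  0.01 -0.02]
 rotvec(tool) [ 0.0012  0.0099 -0.0014]  slide cm in target frame [ 0.59  1.91 -0.09]  in current [ 0.59  1.91 -0.1 ]
```

View pics/g10.png

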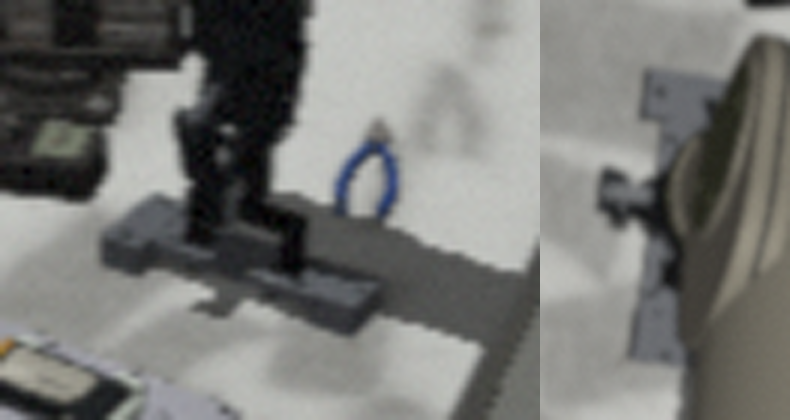

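```bash
python3 -m pendant '{"slide":[[0.5,0,-0.1],[0,0,0]],"rotation":[[0,0.01,0],[0,0,0]],"hand":[0.5,0.5]}' 25
python3 go.py 0.471 -0.2695 0.057 -100
```

```text
time_s: 10.92
tcp_pos: [0.471, -0.271, 0.233]
eef_rot: [[-0.177, 0.002, 0.984], [-0.984, -0.001, -0.177], [0.001, -1.0, 0.002]]
contact_force: [-1.1, 0.4, -0.6]
opening: 0.498
t10.93 tcp [ 0.471 -0.271  0.233] tip z 0.06 yaw -100.21 open 0.498 F [-1.1  0.4 -0.6] M [ 0.01 -0.01 -0.  ]
 rotvec(tool) [-0.0023 -0.0037  0.001 ]  slide cm in target frame [-0.15  2.1  -0.03]  in current [-0.15  2.1  -0.03]
```

```bash
python3 -m pendant '{"slide":[[-0.1,0.8,0],[0,0.8,0],[0,0.5,0],[0,0,0]],"rotation":[[0,0,0],[0,0,0],[0,0,0],[0,0,0]],"hand":[0.5,0.5,0.5,0.5]}' 25
python3 go.py 0.471 -0.2695 0.057 -100
```

```text
time_s: 11.42
tcp_pos: [0.471, -0.2693, 0.2104]
eef_rot: [[-0.176, 0.0, 0.984], [-0.984, 0.0, -0.176], [-0.0, -1.0, -0.0]]
contact_force: [0.1, -0.6, -0.5]
opening: 0.501
t11.43 tcp [ 0.471  -0.2693  0.2104] tip z 0.0374 yaw -100.15 open 0.501 F [ 0.1 -0.6 -0.5] M [-0.    0.03  0.  ]
 rotvec(tool) [ 0.0001 -0.0026 -0.0003]  slide cm in target frame [ 0.02 -0.16  0.  ]  in current [ 0.02 -0.16  0.  ]
```

```bash
python3 -m pendant '{"slide":[[0,0,0],[0,0,0],[0,0,0],[0,0,0],[0,0,0]],"rotation":[[0,0,0],[0,0,0],[0,0,0],[0,0,0],[0,0,0]],"hand":[0.35,0.2,0.1,0.05,0.05]}' 70
python3 go.py 0.471 -0.2695 0.057 -100
```

```text
time_s: 12.05
tcp_pos: [0.4712, -0.2697, 0.2113]
eef_rot: [[-0.176, 0.001, 0.984], [-0.984, -0.001, -0.176], [0.001, -1.0, 0.001]]
contact_force: [-0.0, -1.8, 2.3]
opening: 0.176
t12.05 tcp [ 0.4712 -0.2697  0.2113] tip z 0.0383 yaw -100.16 open 0.176 F [-0.  -1.8  2.3] M [-0.49  0.15 -0.02]
 rotvec(tool) [-0.0014 -0.0028  0.0006]  slide cm in target frame [-0.01 -0.07 -0.03]  in current [-0.01 -0.07 -0.03]
```

```bash
python3 -m pendant '{"slide":[[0,-1,0],[0,-3,0],[0,-4,0],[0,-3,0],[0,0,0],[0,0,0]],"rotation":[[0,0,0],[0,0,0],[0,0,0],[0,0,0],[0,0,0],[0,0,0]],"hand":[0.05,0.05,0.05,0.05,0.05,0.05]}' 70
python3 go.py 0.5145 -0.055 0.155 -100.3;  python3 - <<'E'
from meas import *
p,d=snapshot("scene");t,e=snapshot("top")
a=cv2.resize(p[130:200,310:400],None,fx=6,fy=6,interpolation=cv2.INTER_CUBIC)
b=cv2.resize(t[170:265,370:430],(250,420))
cv2.imwrite("pics/g11.png",np.hstack([a,b]))
E
```

```text
time_s: 12.8
tcp_pos: [0.4707, -0.2691, 0.32]
eef_rot: [[-0.176, -0.0, 0.984], [-0.984, 0.0, -0.176], [-0.0, -1.0, -0.0]]
contact_force: [0.6, -0.7, -4.3]
opening: 0.174
t12.80 tcp [ 0.4707 -0.2691  0.32  ] tip z 0.147 yaw -100.14 open 0.174 F [ 0.6 -0.7 -4.3] M [-0.07  0.01  0.06]
 rotvec(tool) [ 0.0005  0.0027 -0.0004]  slide cm in target frame [-21.85   1.     0.48]  in current [-21.84   1.01   0.54]
```

View pics/g11.png

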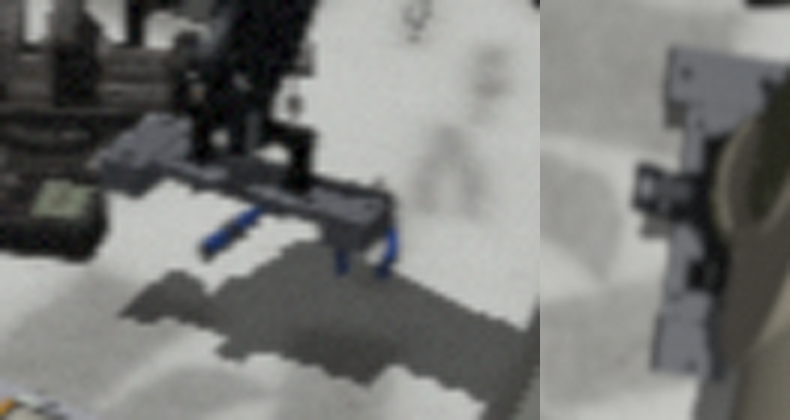

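```bash
python3 -m pendant '{"slide":[[-2.5,0,0.05],[-4,0,0.1],[-5,0,0.1],[-5,0,0.1],[-3.5,0,0.1],[-1.5,0,0.05],[-0.3,0,0],[0,0,0],[0,0,0]],"rotation":[[0,0,0],[0,0,0],[0,0,0],[0,0,0],[0,0,0],[0,0,0],[0,0,0],[0,0,0],[0,0,0]],"hand":[0.05,0.05,0.05,0.05,0.05,0.05,0.05,0.05,0.05]}' 70
python3 go.py 0.5145 -0.055 0.12 -100.3;  python3 - <<'E'
from meas import *
p,d=snapshot("scene");t,e=snapshot("top")
np.save("pics/scene2.npy",d);cv2.imwrite("pics/scene2.png",p);np.save("pics/top2.npy",e);cv2.imwrite("pics/top2.png",t);
a=cv2.resize(p[160:240,270:365],None,fx=5.5,fy=5.5,interpolation=cv2.INTER_CUBIC)
b=cv2.resize(t[150:260,290:365],(270,440))[:440]
a=a[:440]
cv2.imwrite("pics/g12.png",np.hstack([a,b]))
E
```

```text
time_s: 14.02
tcp_pos: [0.5143, -0.0571, 0.3209]
eef_rot: [[-0.178, 0.001, 0.984], [-0.984, -0.001, -0.178], [0.001, -1.0, 0.001]]
contact_force: [-0.9, 0.3, -2.9]
opening: 0.174
t14.03 tcp [ 0.5143 -0.0571  0.3209] tip z 0.1479 yaw -100.27 open 0.174 F [-0.9  0.3 -2.9] M [-0.02  0.07  0.08]
 rotvec(tool) [-0.0008  0.0005  0.0006]  slide cm in target frame [-0.21  4.59 -0.02]  in current [-0.21  4.59 -0.02]
```

View pics/g12.png

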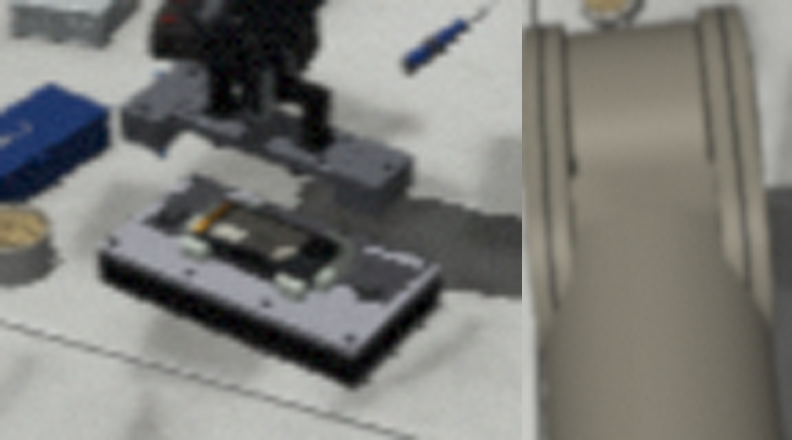

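```bash
python3 -m pendant '{"slide":[[-0.2,1.5,0],[0,2,0],[0,1.3,0],[0,0,0],[0,0,0]],"rotation":[[0,0,0],[0,0,0],[0,0,0],[0,0,0],[0,0,0]],"hand":[0.05,0.05,0.05,0.05,0.05]}' 70
python3 go.py 0.5145 -0.055 0.112 -100.3;  python3 - <<'E'
from meas import *
p,d=snapshot("scene")
np.save("pics/scene3.npy",d);cv2.imwrite("pics/scene3.png",p)
cv2.imwrite("pics/g13.png",cv2.resize(p[175:240,275:360],None,fx=9,fy=9,interpolation=cv2.INTER_CUBIC))
E
```

```text
time_s: 14.75
tcp_pos: [0.5151, -0.0537, 0.2735]
eef_rot: [[-0.176, 0.002, 0.984], [-0.984, -0.0, -0.176], [0.0, -1.0, 0.002]]
contact_force: [0.2, -0.4, -2.3]
opening: 0.17
t14.75 tcp [ 0.5151 -0.0537  0.2735] tip z 0.1005 yaw -100.15 open 0.17 F [ 0.2 -0.4 -2.3] M [0.01 0.06 0.01]
 rotvec(tool) [-0.0017  0.0025  0.0001]  slide cm in target frame [ 0.14  0.65 -0.03]  in current [ 0.14  0.65 -0.04]
```

View pics/g13.png

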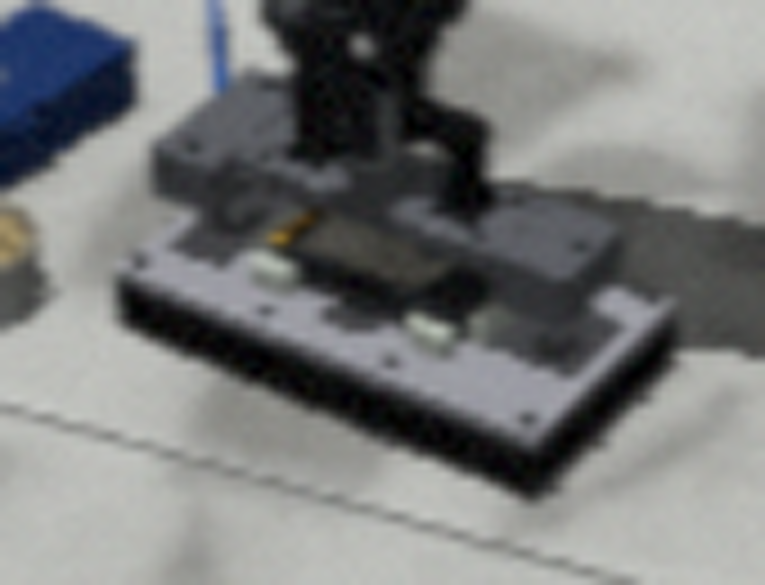

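Run:
```python
from meas import *
q=(np.array([(153,150),(243,76),(625,235),(575,297)])+.5)/9-.5+[275,175]
P=onz("scene",q,.0735-.0113+.0+.024 if 0 else .2735-.2113+.024); print(P[:,:2])
w=P[:2].mean(0);n=P[2:].mean(0); print(w,n,(w+n)/2,np.hypot(*(w-n)[:2]),np.degrees(np.arctan2(*(w-n)[1::-1])))
print(np.hypot(*(P[0]-P[1])[:2]),np.hypot(*(P[2]-P[3])[:2]))
q=(np.array([(118,285),(675,310),(540,450)])+.5)/9-.5+[275,175]
P=onz("scene",q,.034); print(P[:,:2], (P[0]+P[1])/2)
```

```text
[[ 0.6124 -0.0378]
 [ 0.6037 -0.1018]
 [ 0.4178 -0.0567]
 [ 0.4206 -0.0115]]
[ 0.608  -0.0698  0.0862] [ 0.4192 -0.0341  0.0862] [ 0.5136 -0.0519  0.0862] 0.1921882664616787 -10.708852963532664
0.06460503460245245 0.045278700746270835
[[ 0.6186 -0.0131]
 [ 0.4062 -0.0861]
 [ 0.422   0.0178]] [ 0.5124 -0.0496  0.034 ]
```

```bash
python3 -m pendant '{"slide":[[0.1,0.4,0],[0,0.4,0],[0,0,0],[0,0,0]],"rotation":[[0,0.002,0],[0,0,0],[0,0,0],[0,0,0]],"hand":[0.05,0.05,0.05,0.05]}' 70
python3 go.py 0.5145 -0.055 0.105 -100.3
python3 -m pendant '{"slide":[[0,0.15,0],[0,0,0]],"rotation":[[0,0,0],[0,0,0]],"hand":[0.05,0.05]}' 70
python3 go.py 0.5145 -0.055 0.105 -100.3
python3 -m pendant '{"slide":[[0,0.15,0],[0,0,0]],"rotation":[[0,0,0],[0,0,0]],"hand":[0.05,0.05]}' 70
python3 go.py 0.5145 -0.055 0.105 -100.3
```

```text
time_s: 15.3
tcp_pos: [0.5147, -0.0547, 0.2651]
eef_rot: [[-0.178, 0.001, 0.984], [-0.984, -0.0, -0.178], [0.0, -1.0, 0.001]]
contact_force: [-0.0, 1.4, -2.8]
opening: 0.168
t15.30 tcp [ 0.5147 -0.0547  0.2651] tip z 0.0921 yaw -100.27 open 0.168 F [-0.   1.4 -2.8] M [ 0.03  0.01 -0.02]
 rotvec(tool) [-0.0011  0.0006  0.0001]  slide cm in target frame [ 0.03  0.51 -0.02]  in current [ 0.03  0.51 -0.02]
time_s: 15.55
tcp_pos: [0.5146, -0.0547, 0.2635]
eef_rot: [[-0.178, 0.001, 0.984], [-0.984, -0.0, -0.178], [0.0, -1.0, 0.001]]
contact_force: [-0.2, 0.2, -4.1]
opening: 0.174
t15.55 tcp [ 0.5146 -0.0547  0.2635] tip z 0.0905 yaw -100.27 open 0.174 F [-0.2  0.2 -4.1] M [-0.01  0.05 -0.01]
 rotvec(tool) [-0.0009  0.0006  0.0003]  slide cm in target frame [ 0.03  0.35 -0.01]  in current [ 0.03  0.35 -0.01]
time_s: 15.8
tcp_pos: [0.5146, -0.0547, 0.2619]
eef_rot: [[-0.178, 0.001, 0.984], [-0.984, -0.0, -0.178], [0.0, -1.0, 0.001]]
contact_force: [-0.3, -0.3, -2.9]
opening: 0.175
t15.80 tcp [ 0.5146 -0.0547  0.2619] tip z 0.0889 yaw -100.27 open 0.175 F [-0.3 -0.3 -2.9] M [ 0.05 -0.03  0.02]
 rotvec(tool) [-0.0009  0.0006  0.0002]  slide cm in target frame [ 0.03  0.19 -0.01]  in current [ 0.03  0.19 -0.01]
```

Already past the pin-tip height without contact; go on in small steps.

```bash
for i in 1 ; do python3 -m pendant '{"slide":[[0,0.15,0],[0,0,0]],"rotation":[[0,0,0],[0,0,0]],"hand":[0.05,0.05]}' 70 >/dev/null
python3 go.py 0.5145 -0.055 0.105 -100.3 | head -1
python3 -m pendant '{"slide":[[0,0.15,0],[0,0,0]],"rotation":[[0,0,0],[0,0,0]],"hand":[0.05,0.05]}' 70 >/dev/null
python3 go.py 0.5145 -0.055 0.105 -100.3|head -1; done
```

```text
t16.05 tcp [ 0.5146 -0.0547  0.2604] tip z 0.0874 yaw -100.26 open 0.172 F [-0.5 -0.5 -3.8] M [0.03 0.07 0.01]
t16.30 tcp [ 0.5146 -0.0547  0.2589] tip z 0.0859 yaw -100.27 open 0.169 F [ 0.8 -0.4 -2.3] M [-0.03  0.01 -0.02]
```

```bash
python3 -m pendant '{"slide":[[0,0.15,0],[0,0,0]],"rotation":[[0,0,0],[0,0,0]],"hand":[0.05,0.05]}' 70 >/dev/null
python3 go.py 0.5145 -0.055 0.105 -100.3 | head -1
python3 -m pendant '{"slide":[[0,0.15,0],[0,0,0]],"rotation":[[0,0,0],[0,0,0]],"hand":[0.05,0.05]}' 70 >/dev/null
python3 go.py 0.5145 -0.055 0.105 -100.3|head -1
python3 -m pendant '{"slide":[[0,0.1,0],[0,0,0]],"rotation":[[0,0,0],[0,0,0]],"hand":[0.05,0.05]}' 70 >/dev/null
python3 go.py 0.5145 -0.055 0.105 -100.3|head -1;python3 - <<'E'
from meas import *
p,d=snapshot("scene")
np.save("pics/scene4.npy",d);cv2.imwrite("pics/scene4.png",p)
cv2.imwrite("pics/g14.png",cv2.resize(p[175:240,275:360],None,fx=9,fy=9,interpolation=cv2.INTER_CUBIC))
E
```

```text
t16.55 tcp [ 0.5146 -0.0547  0.2574] tip z 0.0844 yaw -100.27 open 0.174 F [-0.   0.2 -3.6] M [-0.02 -0.04 -0.03]
t16.80 tcp [ 0.5146 -0.0547  0.2559] tip z 0.0829 yaw -100.27 open 0.17 F [-0.1  0.1 -2.2] M [-0.03  0.01 -0.04]
t17.05 tcp [ 0.5147 -0.0547  0.255 ] tip z 0.082 yaw -100.26 open 0.173 F [ 1.3  0.2 -3.6] M [-0.02 -0.   -0.08]
```

View pics/g14.png

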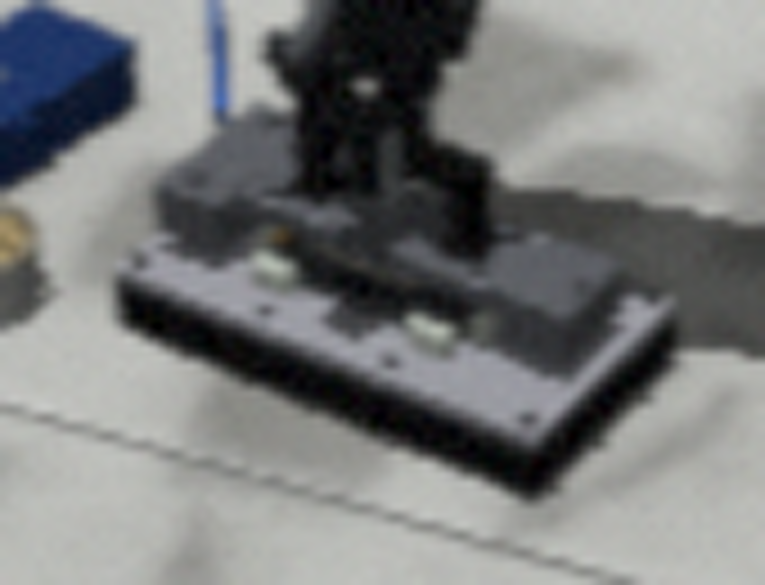

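```bash
python3 -m pendant '{"slide":[[0,0.1,0],[0,0,0]],"rotation":[[0,0,0],[0,0,0]],"hand":[0.05,0.05]}' 70 >/dev/null
python3 go.py 0.5145 -0.055 0.105 -100.3 | head -1
python3 -m pendant '{"slide":[[0,0.1,0],[0,0,0]],"rotation":[[0,0,0],[0,0,0]],"hand":[0.05,0.05]}' 70 >/dev/null
python3 go.py 0.5145 -0.055 0.105 -100.3|head -1
python3 -m pendant '{"slide":[[0,0.1,0],[0,0,0]],"rotation":[[0,0,0],[0,0,0]],"hand":[0.05,0.05]}' 70 >/dev/null
python3 go.py 0.5145 -0.055 0.105 -100.3|head -1
python3 -m pendant '{"slide":[[0,0.1,0],[0,0,0]],"rotation":[[0,0,0],[0,0,0]],"hand":[0.05,0.05]}' 70 >/dev/null
python3 go.py 0.5145 -0.055 0.105 -100.3|head -1
```

```text
t17.35 tcp [ 0.5147 -0.0547  0.254 ] tip z 0.081 yaw -100.27 open 0.173 F [ 0.   1.  -2.9] M [-0.01 -0.05  0.01]
t17.60 tcp [ 0.5147 -0.0547  0.2531] tip z 0.0801 yaw -100.27 open 0.172 F [ 1.2  0.3 -3.1] M [ 0.01 -0.    0.  ]
t17.85 tcp [ 0.5148 -0.0547  0.2524] tip z 0.0794 yaw -100.27 open 0.177 F [-1.8 -0.1  3.6] M [-0.02  0.4   0.02]
t18.10 tcp [ 0.5148 -0.0548  0.2513] tip z 0.0783 yaw -100.27 open 0.172 F [-1.8 -0.1  5.6] M [0.   0.43 0.01]
```

```bash
python3 -m pendant '{"slide":[[0,0.15,0],[0,0,0]],"rotation":[[0,0,0],[0,0,0]],"hand":[0.05,0.05]}' 100 >/dev/null
python3 go.py 0.5145 -0.055 0.105 -100.3 | head -1
python3 -m pendant '{"slide":[[0,0.15,0],[0,0,0]],"rotation":[[0,0,0],[0,0,0]],"hand":[0.05,0.05]}' 100 >/dev/null
python3 go.py 0.5145 -0.055 0.105 -100.3|head -1
python3 -m pendant '{"slide":[[0,0.1,0],[0,0,0]],"rotation":[[0,0,0],[0,0,0]],"hand":[0.05,0.05]}' 100 >/dev/null
python3 go.py 0.5145 -0.055 0.105 -100.3|head -1
```

```text
t18.35 tcp [ 0.5149 -0.0548  0.2499] tip z 0.0769 yaw -100.27 open 0.168 F [-2.3  0.5  7.4] M [-0.03  0.56 -0.05]
t18.60 tcp [ 0.5149 -0.0548  0.2486] tip z 0.0756 yaw -100.27 open 0.167 F [-3.7 -0.4  9.3] M [-0.    0.79 -0.01]
t18.85 tcp [ 0.5149 -0.0547  0.2478] tip z 0.0748 yaw -100.27 open 0.167 F [-3.7 -0.5 11.5] M [ 0.08  0.96 -0.04]
```

```bash
python3 -m pendant '{"slide":[[0,0.05,-0.03],[0,0,0]],"rotation":[[0,0,0],[0,0,0]],"hand":[0.05,0.05]}' 100 >/dev/null
python3 go.py 0.5145 -0.055 0.105 -100.3 | head -1
python3 -m pendant '{"slide":[[0,0.05,0],[0,0,0]],"rotation":[[0,0,0],[0,0,0]],"hand":[0.05,0.05]}' 100 >/dev/null
python3 go.py 0.5145 -0.055 0.105 -100.3|head -1
python3 -m pendant '{"slide":[[0,0.05,0],[0,0,0]],"rotation":[[0,0,0],[0,0,0]],"hand":[0.05,0.05]}' 100 >/dev/null
python3 go.py 0.5145 -0.055 0.105 -100.3|head -1
```

```text
t19.10 tcp [ 0.5147 -0.0547  0.2477] tip z 0.0747 yaw -100.28 open 0.167 F [-5.7 -0.5 14.5] M [0.06 1.13 0.  ]
t19.35 tcp [ 0.5148 -0.0547  0.2476] tip z 0.0746 yaw -100.28 open 0.166 F [-7.3  0.  19.4] M [0.05 1.7  0.  ]
t19.60 tcp [ 0.5148 -0.0547  0.2476] tip z 0.0746 yaw -100.28 open 0.168 F [-10.3  -0.3  25.8] M [ 0.11  2.24 -0.03]
```

```bash
python3 - <<'E'
from meas import *
p,d=snapshot("scene")
for k in range(2):
    p2,d2=snapshot("scene"); d=np.dstack([d,d2])
d=np.median(d,2)
np.save("pics/scene5.npy",d);cv2.imwrite("pics/scene5.png",p)
cv2.imwrite("pics/g15.png",cv2.resize(p[175:240,275:360],None,fx=9,fy=9,interpolation=cv2.INTER_CUBIC))
C=cloud("scene",d)
c=np.array([.515,-.055]);th=np.radians(-10.3);f=np.array([np.cos(th),np.sin(th)]);g=np.array([f[1],-f[0]])
P=C[175:240,275:360].reshape(-1,3);a=(P[:,:2]-c)@f;b=(P[:,:2]-c)@g
for nm,lo,hi,w in (("wide",.066,.090,.028),("narrow",-.090,-.066,.016)):
    m=(a>lo)&(a<hi)&(abs(b)<w)&(P[:,2]>.045)&(P[:,2]<.075); print(nm,m.sum(),np.median(P[m,2]),P[m,2].mean())
m=(abs(a)<.098)&(b<-.037)&(b>-.05)&(P[:,2]>.02); print("alu",m.sum(),np.median(P[m,2]))
for lo,hi in((-.098,-.04),(.04,.098)):
    m=(a>lo)&(a<hi)&(b<-.037)&(b>-.05)&(P[:,2]>.02); print("alu",m.sum(),np.median(P[m,2]))
E
python3 go.py 0.5145 -0.055 0.105 -100.3|head -1
```

```text
wide 58 0.06299787963004111 0.06302960030171777
narrow 38 0.06279916827620513 0.06283568256043237
alu 227 0.035850362782157585
alu 52 0.03502337136785616
alu 56 0.03458024739950688
t19.75 tcp [ 0.5148 -0.0547  0.2476] tip z 0.0746 yaw -100.28 open 0.167 F [-11.4  -0.6  25.8] M [0.02 2.21 0.03]
```

View pics/g15.png

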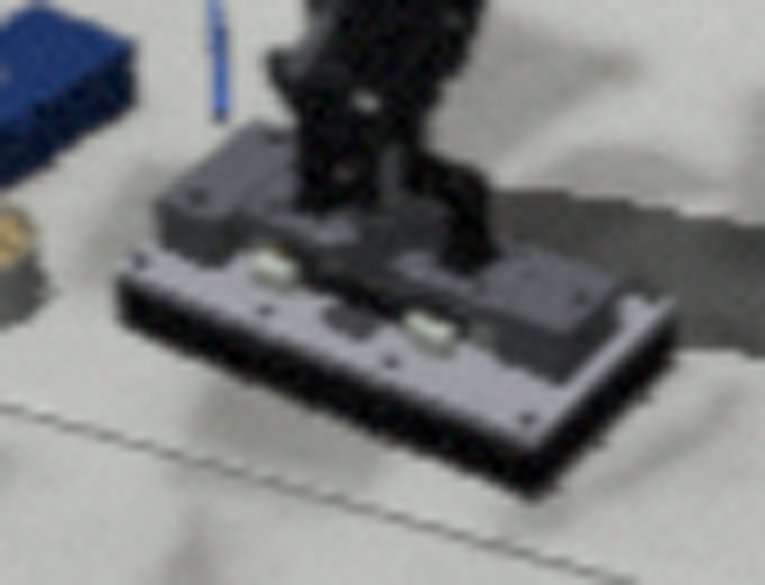

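```bash
python3 -m pendant '{"slide":[[0,0.04,0],[0,0,0],[0,0,0],[0,0,0],[0,0,0],[0,0,0],[0,0,0],[0,0,0]],"rotation":[[0,0,0],[0,0,0],[0,0,0],[0,0,0],[0,0,0],[0,0,0],[0,0,0],[0,0,0]],"hand":[0.05,0.05,0.05,0.05,0.05,0.05,0.05,0.05]}' 100
python3 go.py 0.5145 -0.055 0.105 -100.3|head -1
python3 - <<'E'
from meas import *
p,d=snapshot("scene");t,e=snapshot("top")
o=cv2.imread("pics/scene0.png")
cv2.imwrite("pics/end.png",np.vstack([o[140:310,200:460],p[140:310,200:460]]).repeat(1,0))
o2=cv2.imread("pics/top0.png"); D=cv2.absdiff(o2,t).max(2); 
C0=cloud("scene",np.load("pics/scene0.npy"))
for nm,b in {"handset":(165,215,222,255),"tweez":(245,145,292,165),"tin":(303,133,324,156)}.items(): print(nm,D[b[1]:b[3],b[0]:b[2]].mean())
for nm,b in {"spudger":(365,132,408,160),"meter":(410,122,442,172),"screwdr":(430,190,482,208),"cutters":(436,218,492,244)}.items(): print(nm,D[b[1]:b[3],b[0]:b[2]].mean(), D[b[1]:b[3],b[0]:b[2]].max())
E
```

```text
time_s: 20.75
tcp_pos: [0.5148, -0.0546, 0.2475]
eef_rot: [[-0.178, 0.002, 0.984], [-0.984, -0.002, -0.178], [0.001, -1.0, 0.003]]
contact_force: [-13.0, -0.1, 30.5]
opening: 0.166
t20.75 tcp [ 0.5148 -0.0546  0.2475] tip z 0.0745 yaw -100.28 open 0.166 F [-13.   -0.1  30.5] M [ 0.14  2.66 -0.04]
handset 3.181578947368421
tweez 2.2404255319148936
tin 2.008281573498965
spudger 2.244186046511628 6
meter 2.17 7
screwdr 2.2585470085470085 6
cutters 2.1648351648351647 5
```

View pics/end.png

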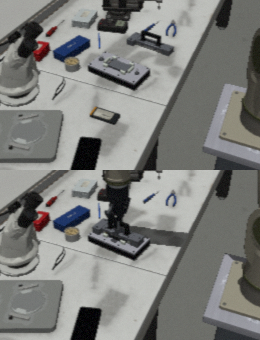

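Cover home and steady, bystanders unchanged (only camera noise). Handing in.

```bash
python3 -c "
from bench import close_job
print(close_job())"
```

```text
the job is handed in; nothing more can be done
None
```

The battery is in the nest, and the cover is pressed home on both dowels and held there. I handed in at about 21 s of the 54 s allowed; no verdict is given.

- **Battery:** laid face up with its contact end at the probe tips. From above, the top camera showed it flat to within 0.2° and about 49 mm high at the top, which matches a seated battery.
- **Cover:** it passed over both dowels without touching, so no sliding about was needed. It met the battery at TCP height 252.5 mm and stopped hard at 247.6 mm. That is 4.9 mm of travel against the 5 mm expected.
- **Levelness:** both end blocks read 63 mm high on depth, level to 0.2 mm. The nominal height is 61 mm; on the aluminium top this view read between 0.6 and 1.9 mm high, so this agrees only to within about 1 mm.
- **Hold:** the arm presses with about 30 N at the wrist and the gripper holds with a 100 N grip setting. The pose was steady over the last second.
- **Other things on the bench:** no change beyond camera noise in the top view.

Two checks were less clean. Estimates of the fixture's position differed by 2–5 mm between the cameras and features; the fit itself settled that. A side force of about 13 N along −x came with the downward push. I did not find its cause and left it, as the cover sat level.

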